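# Hang the long drilling template on its twin pegs

### The job

Put the long drilling template, the one with the red grip, away on the twin-peg stand: line up both of its big holes over the two brass pegs, lower it without dropping it until it lies flush on the wooden stand with a peg through each hole, and let go. Leave the short template with the blue grip where it lies.

Things in the scene. Friction and masses are not known exactly. Their poses are not given: they have to be found in the camera images.
- long_template: The template to hang: aluminium plate 170 x 70 x 6 mm, lying flat, two round 30 mm through holes at x = -55 and +55 mm, y = 0. Upright red grip block at its middle: 50 mm long (x), 20 mm thick (y), 40 mm tall above the plate; pinch its 20 mm. Mass 0.15 to 0.31 kg. Origin: centre of the underside; x along the line of holes, z up. Same when turned half round: either way is right.
- short_template: Look-alike bystander: aluminium plate 130 x 70 x 6 mm, lying flat, two 30 mm holes only 70 mm apart, blue grip block 30 mm long, 20 mm thick, 40 mm tall. It does not fit the pegs. The templates may have changed places. Origin: centre of the underside; x along the line of holes, z up.
- peg_stand: Fixed stand: dark wooden base 190 x 90 x 22 mm with two upright brass pegs at x = -55 and +55 mm, y = 0. Pegs rise 36 mm above the wood (tips 58 mm above the table), 14 mm thick at the foot, tapering to 6 mm. Origin: centre of the base's underside, at table height; x along the line of pegs, z up. A template fully home has its underside on the wood, 22 mm above it.
There are look-alikes about, which are no part of the job. What is shaped like the long_template but turquoise is not meant.

How it is judged:
On the way:
1. the long template is held over the stand, in line with the two pegs and about level, no lower than 8 mm below the peg tips (horizontal distance between long_template and peg_stand below 0.02 m and angle between the x axis of long_template and the x axis of peg_stand, either way round below 0.26 rad and angle between long_template's own z axis and vertical below 0.26 rad and z of long_template in the frame of peg_stand above 0.05 m), for 0.05 s.
At the end, for the whole second after the job is handed in: The long template lies at rest, flush on the stand (underside within 4 mm of the wood, level within 3.4 degrees), a peg through each hole: centres within 15 mm, hole line within 15 degrees of the peg line, either way round. The short template is within 30 mm of where it lay (horizontal distance between long_template and peg_stand below 0.015 m and angle between the x axis of long_template and the x axis of peg_stand, either way round below 0.26 rad and angle between long_template's own z axis and vertical below 0.06 rad and z of long_template in the frame of peg_stand below 0.026 m and linear speed of long_template below 0.02 m/s and distance of short_template from where it was at the start of the episode below 0.03 m); the robot touches nothing.
It fails at once if the short template is shifted by more than 30 mm (distance of short_template from where it was at the start of the episode above 0.03 m).
It fails at once if the long template is dropped onto the stand (it falls faster than 0.6 m/s there) (horizontal distance between long_template and peg_stand below 0.03 m and z of long_template in the frame of peg_stand below 0.06 m and linear speed of long_template above 0.6 m/s).
It also fails if it takes over 34 s, if anything falls off the work surface, if the arm or the gripper's body presses on something with over 40 N, if the wrist force passes 120 N, or if a joint passes its speed limit or range.

### The arm

A 6-joint arm with a two-finger parallel gripper is mounted at the origin on the work surface. World frame = base frame: x ahead of the robot, y to its left, z up, the work surface at z = 0. Lengths are in m, angles in rad, forces in N, time in s.
With the tool pointing down it reaches from about 0.375 to 0.925 m from the base axis. Payload 5.7 kg.
Tool frame: the origin (TCP) lies between the finger pads; the fingertips stand 14 mm ahead of it and the grasp point (between the pads) lies 5 mm behind it; x points along the fingers, z is the direction in which the jaws open and shut, and the axes are right-handed (so a half turn about x gives the same grasp; the last joint's range is limited). The gripper opens to 85 mm and grips with 20 to 120 N. Pads are 22 mm wide; open, the fingers measure 114 mm over their backs; the gripper's body (76 mm by 85 mm) begins 54 mm behind the grasp point. The pads swing forward as they close: fully open they stand 13 mm farther back than shut.
Start: joints at [-1.243, 0.359, 1.51, -0, 1.272, -0.115], TCP at [0.257, -0.542, 0.245] pointing down, gripper open.
Joint ranges: [-2.97, 2.97], [-1.01, 2.36], [0.21, 2.38], [-0.96, 4.11], [0.2, 2.71], [-2.98, 2.98]. Speed limits (rad/s): [2.39, 2.39, 3.14, 3.14, 3.14, 3.14].

### API

Orientations are given as a unit quaternion [w, x, y, z].
In Python, from station import r gives the robot as it stands.
- The arm moves only by the shell command python3 -m handwheel 'ROWS' [OPENING]. ROWS is JSON, a list of rows, each an object with "slide": the shift along the tool's x, y, z in m, a list of three; "rotation": the turn, a rotation vector about the tool's x, y, z in degrees, a list of three. In form: [{"slide": [dx, dy, dz], "rotation": [wx, wy, wz]}, ...]. A call has 1 to 5 rows; each row shifts and turns the commanded pose from where the row before left it, along the tool's axes as they then stand; what a row does not reach is not made up. A row lasts 1/8 s, in which the tool goes at most 62.5 mm and 10.7 degrees, less where a joint would pass 70% of its speed; a pose out of reach is approached as far as the arm can. A call is refused whole if a number of a shift passes 0.0625 or a number of a turn 10.7, either way. A call with a gripper value outside its range is refused whole. OPENING is the closure in counts, from 0 (fully open) to 255 (shut), set as the call begins (- or left out, the last holds). The fingers move at their own pace and stop on an object; the grip force is fixed at half the most. Time passes only in rows, so rows that do not move let the fingers close. It gives the time, the measured TCP pose, the force and the opening at its end, in the units of the state.
- r.get_obs(): the state, without advancing time (a new reading comes with each control period).
- r.capture(name): name is "scene" or "top"; returns a dict with "frame" (480x640x3 uint8, red, green, blue), "fx", "fy", "cx", "cy" (pixels), "rvec" (rotation vector, rad) and "tvec" (3), from world to camera coordinates, as OpenCV has them. Camera axes: x right, y down, z forward; pixel columns grow to the right and rows downward; lengths in m; the calibration is good to about 2 mm. A picture is of the moment at which its call begins. There is no depth.
- r.close_job(): hands the job in, once; it reports no verdict.
The state is a dict: "time": time; "joint_positions": joint angles; "joint_vel": joint speeds; "tau": joint torques, N m; "eef_pos": TCP position; "tcp_rot": TCP orientation; "wrist_force": force on the tool from outside, world axes, zero at the start; "wrist_torque": the same for the moment, N m; "grip_width": finger opening in m.
Only numpy, scipy, OpenCV 4.12 (cv2) and the standard library are available. Lean on these libraries where they do the work, as an engineer would, in place of code of your own. Each camera call takes 0.05 s, during which the arm holds its last target.

## Working session

There is one attempt and no reset: what is moved stays moved. The work goes in short steps, Python scripts to look and compute and a shell command to move; the robot and the scene stay as the last step left them, time stands still between calls to the robot, and variables do not carry over. Pictures are saved under pics/ and viewed, and the job is handed in when it is done.

```bash
ls; mkdir -p pics; python3 - <<'E'
from station import r
import cv2,pickle
print(r.get_obs())
for n in("scene","top"):
    d=r.capture(n);pickle.dump(d,open(f"{n}0.pkl","wb"));cv2.imwrite(f"pics/{n}0.png",d["frame"][:,:,::-1]);print({k:v for k,v in d.items() if k!="frame"})
E
```

```text
pics
{'time': 0.0, 'joint_positions': array([-1.24310537e+00,  3.59538481e-01,  1.51147701e+00, -3.56923555e-05,
        1.27245688e+00, -1.15096047e-01]), 'joint_vel': array([-0.00096492,  0.00053719,  0.00011248, -0.00100923, -0.0002066 ,
        0.00049969]), 'tau': array([-5.15234606e-04, -5.27620482e+01, -2.78627068e+01,  1.09794398e-04,
        1.31458452e-02, -3.78691800e-05]), 'eef_pos': array([ 0.2568438 , -0.5415091 ,  0.24441665]), 'tcp_rot': array([ 0.59706788,  0.37840626,  0.5981173 , -0.37759019]), 'wrist_force': array([ 0.74967409, -0.18799801,  0.11885868]), 'wrist_torque': array([-0.01248179,  0.00376266,  0.01751393]), 'grip_width': 0.08538009666471677}
{'fx': 589.7685239531188, 'fy': 589.7685239531188, 'cx': 325.5838462146553, 'cy': 248.03459111369483, 'rvec': array([ 1.12563935,  2.26736408, -1.07588599]), 'tvec': array([ 0.22470982, -0.18771088,  1.64470599])}
{'fx': 488.97049696623867, 'fy': 488.97049696623867, 'cx': 315.7813290726167, 'cy': 239.13402167505268, 'rvec': array([ 2.16628572, -2.19379958,  0.03548832]), 'tvec': array([0.05037921, 0.39437919, 1.03023403])}
```

View pics/scene0.png

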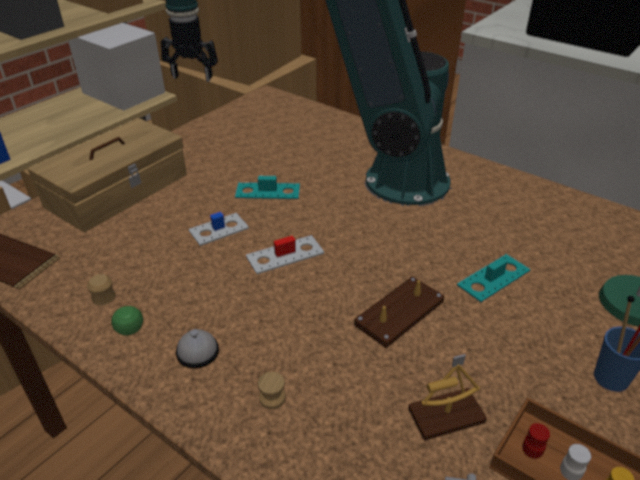

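View pics/top0.png

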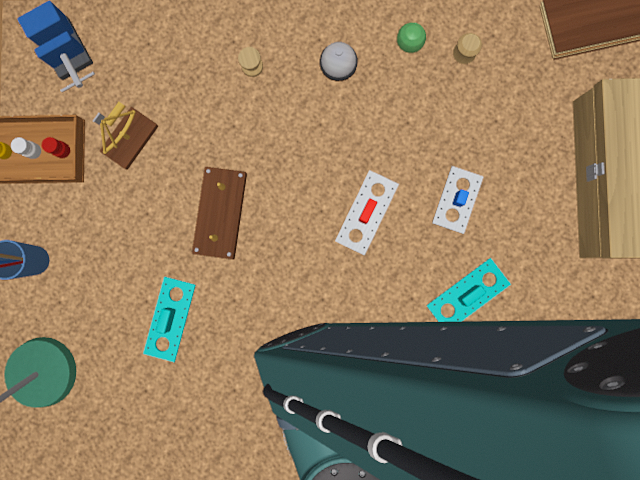

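The top picture shows these candidates:
- Red-grip grey plate at (367,212).
- Blue-grip grey plate at (459,199), the short template.
- Turquoise plates at (168,320) and (469,293), which are look-alikes.

The red-grip one fits the description. The stand is at (219,213). I'll confirm in an enlarged crop.

```bash
python3 - <<'E'
import cv2,pickle,numpy as np
f=pickle.load(open("top0.pkl","rb"))["frame"][:,:,::-1]
a=cv2.resize(f[162:262,325:405],None,fx=6,fy=6,interpolation=cv2.INTER_CUBIC)
b=cv2.resize(f[162:262,180:260],None,fx=5,fy=6,interpolation=cv2.INTER_CUBIC)
b=cv2.resize(f[162:262,180:260],(480,600),interpolation=cv2.INTER_CUBIC)
b=b[:, 60:380]; cv2.imwrite("pics/crop0.png",np.hstack([a,b]))
E
```

```text
(no output)
```

View pics/crop0.png

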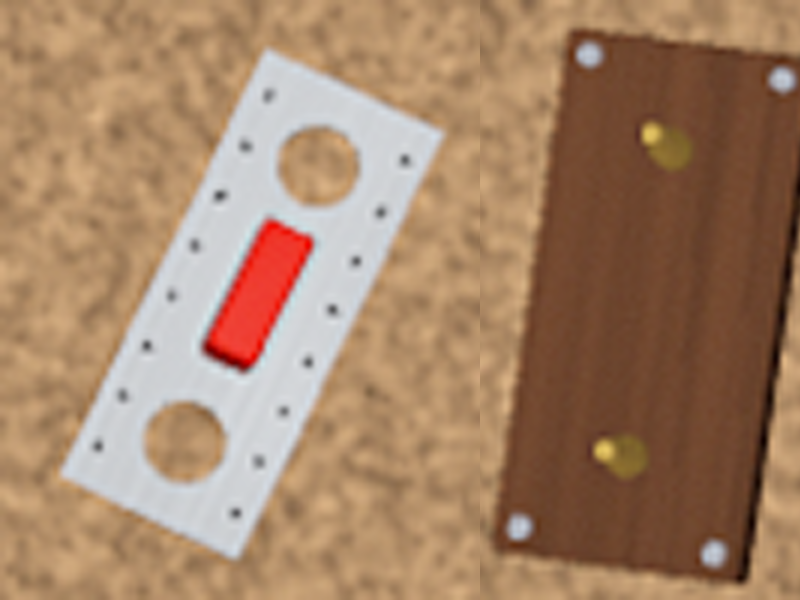

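The crop confirms it: a grey plate with a red grip and holes at about (378,189.5) and (355.5,235.5). The stand's peg tips are at about (218.5,184) and (210.6,237).

```bash
cat > h.py <<'E'
import numpy as np,cv2,pickle
def ray(d,u,v,z):
    R=cv2.Rodrigues(d["rvec"])[0];C=-R.T@d["tvec"]
    w=R.T@np.array([(u-d["cx"])/d["fx"],(v-d["cy"])/d["fy"],1]);return C+w*(z-C[2])/w[2]
def proj(d,P): 
    return cv2.projectPoints(np.array(P,float).reshape(-1,3),d["rvec"],d["tvec"],np.array([[d["fx"],0,d["cx"]],[0,d["fy"],d["cy"]],[0,0,1]]),None)[0].reshape(-1,2)
E
python3 - <<'E'
from h import *
d=pickle.load(open("top0.pkl","rb"))
c=lambda u,v,x0:( (u+.5)/6-.5+x0,(v+.5)/6-.5+162)
L=lambda u,v,z=.006:ray(d,*c(u,v,325),z)
S=lambda u,v,z:ray(d,*c(u-420,v,180),z)
def show(n,a,b):print(n,a.round(4),b.round(4),'mid',((a+b)/2).round(4),'len',np.linalg.norm(a-b).round(4),'ang',np.degrees(np.arctan2(*(a-b)[[1,0]])))
show('holes',L(318,166),L(185,441))
q=[L(*p) for p in[(267,50),(444,131),(240,558),(62,474)]]
print('corners mid',np.mean(q,0)); show('diag',q[0],q[2]); show('long',q[0],q[3]);show('long2',q[1],q[2])
g=[L(u,v,.046) for u,v in [(272,220),(315,240),(252,366),(207,346)]];print('grip',np.mean(g,0))
show('tips',S(652,133,.058),S(605,451,.058))
show('screws',S(590,55,.022),S(713,553,.022));show('screws2',S(783,79,.022),S(519,527,.022))
show('left edge',S(571,31,.022),S(498,550,.022))
# check with scene cam
s=pickle.load(open("scene0.pkl","rb"))
print(proj(s,[L(318,166),L(185,441),S(652,133,.058),S(605,451,.058)]))
from scipy.spatial.transform import Rotation as Ro
from station import r
o=r.get_obs();w,x,y,z=o['tcp_rot'];print(Ro.from_quat([x,y,z,w]).as_matrix().round(3))
f=s["frame"][:,:,::-1]
cv2.imwrite("pics/crop1.png",np.hstack([cv2.resize(f[220:285,240:330],None,fx=4.4,fy=4.4,interpolation=3),cv2.resize(f[275:340,355:445],None,fx=4.4,fy=4.4,interpolation=3)]))
E
```

```text
holes [ 0.5009 -0.0886  0.006 ] [ 0.4029 -0.0394  0.006 ] mid [ 0.4519 -0.064   0.006 ] len 0.1097 ang -26.638706597882358
corners mid [ 0.45215636 -0.06464726  0.006     ]
diag [ 0.5432 -0.0711  0.006 ] [ 0.3609 -0.0582  0.006 ] mid [ 0.4521 -0.0647  0.006 ] len 0.1827 ang -4.043869996081814
long [ 0.5432 -0.0711  0.006 ] [0.3917 0.0046 0.006 ] mid [ 0.4674 -0.0333  0.006 ] len 0.1694 ang -26.555821688775946
long2 [ 0.5128 -0.1338  0.006 ] [ 0.3609 -0.0582  0.006 ] mid [ 0.4369 -0.096   0.006 ] len 0.1697 ang -26.44536327673674
grip [ 0.45093306 -0.0642471   0.046     ]
tips [0.5093 0.2439 0.058 ] [0.4001 0.2601 0.058 ] mid [0.4547 0.252  0.058 ] len 0.1104 ang -8.425173760281497
screws [0.5441 0.2743 0.022 ] [0.3659 0.2305 0.022 ] mid [0.455  0.2524 0.022 ] len 0.1835 ang 13.809346237084211
screws2 [0.5343 0.2052 0.022 ] [0.3759 0.2994 0.022 ] mid [0.4551 0.2523 0.022 ] len 0.1842 ang -30.755643293311955
left edge [0.5528 0.2811 0.022 ] [0.3679 0.3068 0.022 ] mid [0.4604 0.294  0.022 ] len 0.1867 ang -7.923862524675668
[[262.0428869  258.45806843]
 [304.93155118 245.53322502]
 [382.21121895 305.85278757]
 [416.92352731 279.96604707]]
[[-0.001  0.904  0.428]
 [ 0.002  0.428 -0.904]
 [-1.     0.    -0.002]]
```

View pics/crop1.png

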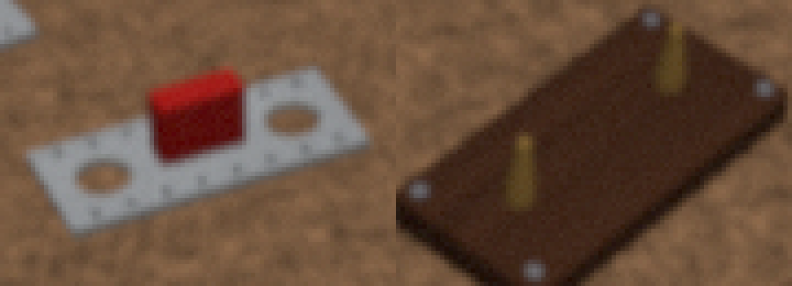

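```bash
python3 -m handwheel '[{"slide":[0.01,0.038,-0.035],"rotation":[0,0,0]},{"slide":[0.01,0.038,-0.035],"rotation":[0,0,0]},{"slide":[0.01,0.038,-0.035],"rotation":[0,0,0]},{"slide":[0.01,0.038,-0.035],"rotation":[0,0,0]},{"slide":[0.01,0.038,-0.035],"rotation":[0,0,0]}]' 0
python3 -m handwheel '[{"slide":[0.01,0.038,-0.035],"rotation":[0,0,0]},{"slide":[0.01,0.038,-0.035],"rotation":[0,0,0]},{"slide":[0.01,0.038,-0.035],"rotation":[0,0,0]},{"slide":[0.01,0.038,-0.035],"rotation":[0,0,0]},{"slide":[0.01,0.038,-0.035],"rotation":[0,0,0]}]'
python3 -m handwheel '[{"slide":[0,0,0],"rotation":[10,0,0]},{"slide":[0,0,0],"rotation":[10,0,0]},{"slide":[0,0,0],"rotation":[10,0,0]},{"slide":[0,0,0],"rotation":[10,0,0]},{"slide":[0,0,0],"rotation":[10,0,0]}]'
```

```text
time: 0.72
eef_pos: [0.354, -0.3009, 0.1948]
tcp_rot: [0.597, 0.378, 0.598, -0.378]
wrist_force: [0.4, 0.2, -0.4]
grip_width: 0.0855
time: 1.35
eef_pos: [0.4508, -0.0614, 0.1449]
tcp_rot: [0.598, 0.378, 0.598, -0.378]
wrist_force: [0.0, -0.4, -0.4]
grip_width: 0.0854
time: 1.98
eef_pos: [0.4502, -0.0629, 0.1451]
tcp_rot: [-0.38, -0.596, -0.38, 0.596]
wrist_force: [0.1, -0.4, 0.4]
grip_width: 0.0854
```

```bash
cat >> h.py <<'E'
from scipy.spatial.transform import Rotation as Ro
def need(target,ang):
    from station import r
    o=r.get_obs();w,x,y,z=o['tcp_rot'];M=Ro.from_quat([x,y,z,w]).as_matrix()
    a=np.degrees(np.arctan2(M[1,1],M[0,1])) # tool y heading, mod 180 along hole line
    print('t',o['time'],'pos',o['eef_pos'].round(4),'w',round(o['grip_width'],4),'tool x',M[:,0].round(4),'yaw',a)
    print('slide',(M.T@(np.array(target)-o['eef_pos'])).round(4),'turn about tool x',-((ang-a+90)%180-90))
    # tilt correction in tool axes
    print('tilt fix rotvec deg',np.degrees(np.cross([1,0,0],M.T@[0,0,-1])).round(2))
E
python3 - <<'E'
from h import *
need([.452,-.0645,.027],-26.5)
E
```

```text
t 1.975 pos [ 0.4502 -0.0629  0.1451] w 0.0854 tool x [-6.e-04  2.e-04 -1.e+00] yaw -24.95806985076847
slide [0.1181 0.0024 0.0006] turn about tool x 1.5419301492315327
tilt fix rotvec deg [-0.    0.    0.04]
```

```bash
python3 -m handwheel '[{"slide":[0.03,0.002,0.001],"rotation":[1.5,0,0]},{"slide":[0.03,0,0],"rotation":[0,0,0]},{"slide":[0.025,0,0],"rotation":[0,0,0]},{"slide":[0.02,0,0],"rotation":[0,0,0]},{"slide":[0.013,0,0],"rotation":[0,0,0]}]' 0
python3 -m handwheel '[{"slide":[0,0,0],"rotation":[0,0,0]}]'
python3 - <<'E'
from h import *
need([.452,-.0645,.027],-26.5)
from station import r
for n in("scene","top"):
    d=r.capture(n);pickle.dump(d,open(f"{n}1.pkl","wb"))
    f=d["frame"][:,:,::-1]
    c=f[180:290,215:355] if n=="scene" else f[140:270,290:430]
    cv2.imwrite(f"pics/{n}1.png",cv2.resize(c,None,fx=4,fy=4,interpolation=3))
E
```

```text
time: 2.6
eef_pos: [0.4514, -0.0646, 0.0263]
tcp_rot: [-0.374, -0.6, -0.374, 0.6]
wrist_force: [0.0, -0.3, 0.4]
grip_width: 0.0851
time: 2.72
eef_pos: [0.4512, -0.0646, 0.0266]
tcp_rot: [-0.373, -0.6, -0.375, 0.601]
wrist_force: [0.4, -0.4, -0.2]
grip_width: 0.0851
t 2.725 pos [ 0.4512 -0.0646  0.0266] w 0.0851 tool x [-1.9e-03  7.0e-04 -1.0e+00] yaw -26.132462792038986
slide [-0.0004  0.0007 -0.0004] turn about tool x 0.3675372079610213
tilt fix rotvec deg [-0.    0.01  0.12]
```

View pics/scene1.png

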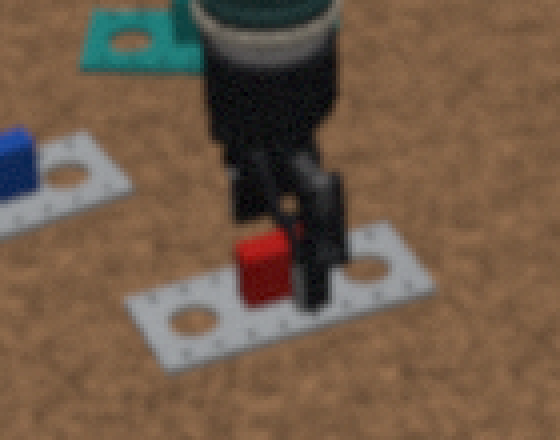

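View pics/top1.png

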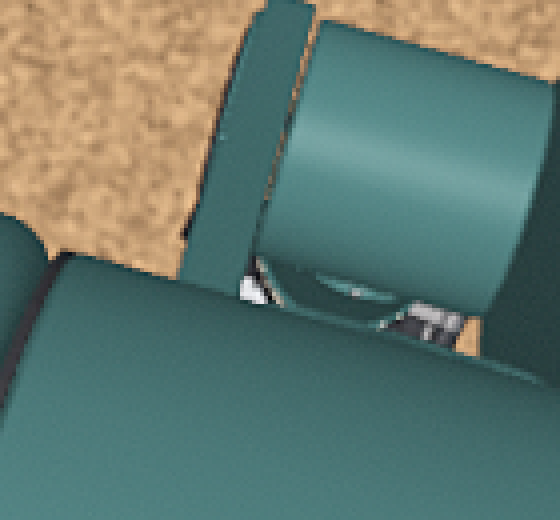

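```bash
python3 - <<'E'
from h import *
s=pickle.load(open("scene1.pkl","rb"))
from station import r
o=r.get_obs();w,x,y,z=o['tcp_rot'];M=Ro.from_quat([x,y,z,w]).as_matrix()
p=o['eef_pos']
for t in(-.05,-.043,.043,.05): 
  for a in(0.001,.014):print(t,a,((proj(s,p+M@[a,0,t])-[215,180])*4).round())
c=np.array([.452,-.0645,.046]);u=np.array([np.cos(np.radians(-26.5)),np.sin(np.radians(-26.5)),0])
v=np.array([-u[1],u[0],0])
print('grip top corners',((proj(s,[c+i*.025*u+j*.01*v for i in(-1,1) for j in(-1,1)])-[215,180])*4).round())
E
```

```text
-0.05 0.001 [[308. 309.]]
-0.05 0.014 [[308. 327.]]
-0.043 0.001 [[303. 302.]]
-0.043 0.014 [[303. 320.]]
0.043 0.001 [[244. 220.]]
0.043 0.014 [[245. 237.]]
0.05 0.001 [[239. 213.]]
0.05 0.014 [[240. 230.]]
grip top corners [[304. 213.]
 [318. 232.]
 [225. 236.]
 [238. 256.]]
```

The near finger's tip at crop (317,308) agrees with the prediction after the camera's known 1.5 px bias, so the fingers straddle the red grip. Next I'll close them and lift a little.

```bash
python3 -m handwheel '[{"slide":[0,0,0],"rotation":[0,0,0]},{"slide":[0,0,0],"rotation":[0,0,0]},{"slide":[0,0,0],"rotation":[0,0,0]},{"slide":[0,0,0],"rotation":[0,0,0]},{"slide":[0,0,0],"rotation":[0,0,0]}]' 255
python3 -m handwheel '[{"slide":[0,0,0],"rotation":[0,0,0]},{"slide":[0,0,0],"rotation":[0,0,0]},{"slide":[0,0,0],"rotation":[0,0,0]}]'
```

```text
time: 3.45
eef_pos: [0.4522, -0.0648, 0.0277]
tcp_rot: [0.374, 0.6, 0.374, -0.6]
wrist_force: [-0.6, 0.6, 5.9]
grip_width: 0.019
time: 3.82
eef_pos: [0.4522, -0.0648, 0.0277]
tcp_rot: [0.374, 0.6, 0.374, -0.6]
wrist_force: [-0.1, 0.1, 5.6]
grip_width: 0.019
```

```bash
python3 -m handwheel '[{"slide":[-0.01,0,0],"rotation":[0,0,0]},{"slide":[-0.025,0,0],"rotation":[0,0,0]},{"slide":[-0.03,0,0],"rotation":[0,0,0]},{"slide":[-0.025,0,0],"rotation":[0,0,0]},{"slide":[-0.01,0,0],"rotation":[0,0,0]}]'
python3 - <<'E'
from h import *
need([.4548,.252,.127],-8.3)
from station import r
for n in("scene",):
    d=r.capture(n);pickle.dump(d,open(f"{n}2.pkl","wb"))
    f=d["frame"][:,:,::-1]
    c=f[150:290,215:355] if n=="scene" else f[140:270,290:430]
    cv2.imwrite(f"pics/{n}2.png",cv2.resize(c,None,fx=4,fy=4,interpolation=3))
E
```

```text
time: 4.45
eef_pos: [0.4524, -0.0649, 0.1288]
tcp_rot: [0.375, 0.601, 0.373, -0.6]
wrist_force: [-0.2, -0.5, -2.3]
grip_width: 0.019
t 4.45 pos [ 0.4524 -0.0649  0.1288] w 0.019 tool x [ 2.1e-03 -6.0e-04 -1.0e+00] yaw -26.125475877796383
slide [ 0.0016 -0.1374 -0.2856] turn about tool x -17.82547587779638
tilt fix rotvec deg [ 0.   -0.02 -0.12]
```

View pics/scene2.png

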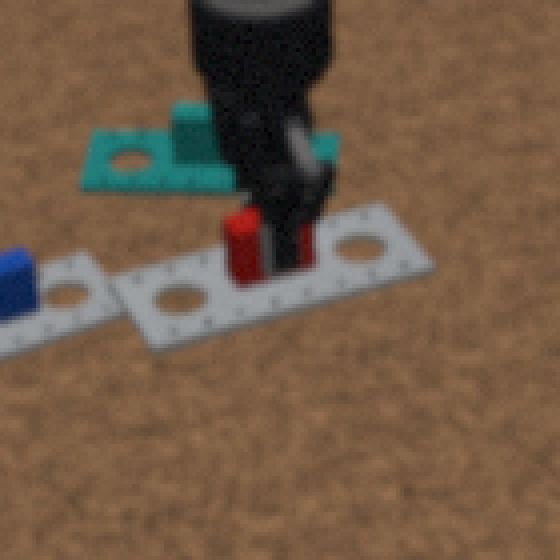

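```bash
python3 -m handwheel '[{"slide":[0,-0.009,-0.018],"rotation":[0,0,0]},{"slide":[0,-0.017,-0.036],"rotation":[0,0,0]},{"slide":[0,-0.017,-0.036],"rotation":[0,0,0]},{"slide":[0,-0.017,-0.036],"rotation":[0,0,0]},{"slide":[0,-0.017,-0.036],"rotation":[0,0,0]}]'
python3 -m handwheel '[{"slide":[0,-0.017,-0.036],"rotation":[0,0,0]},{"slide":[0,-0.017,-0.036],"rotation":[0,0,0]},{"slide":[0,-0.017,-0.034],"rotation":[0,0,0]},{"slide":[0,-0.009,-0.018],"rotation":[0,0,0]},{"slide":[0,0,0],"rotation":[0,0,0]}]'
python3 -m handwheel '[{"slide":[0,0,0],"rotation":[-5,0,0]},{"slide":[0,0,0],"rotation":[-8,0,0]},{"slide":[0,0,0],"rotation":[-5,0,0]},{"slide":[0,0,0],"rotation":[0,0,0]}]'
python3 - <<'E'
from h import *
need([.4548,.252,.127],-8.3)
from station import r
for n in("scene","top"):
    d=r.capture(n);pickle.dump(d,open(f"{n}3.pkl","wb"))
    f=d["frame"][:,:,::-1]
    c=f[210:350,340:480] if n=="scene" else f[140:280,150:290]
    cv2.imwrite(f"pics/{n}3.png",cv2.resize(c,None,fx=4,fy=4,interpolation=3))
E
```

```text
time: 5.12
eef_pos: [0.4532, 0.1157, 0.1264]
tcp_rot: [-0.374, -0.6, -0.374, 0.601]
wrist_force: [0.5, -0.1, -2.3]
grip_width: 0.0193
time: 5.75
eef_pos: [0.4543, 0.253, 0.1266]
tcp_rot: [-0.375, -0.599, -0.375, 0.6]
wrist_force: [-0.2, -0.1, -2.8]
grip_width: 0.0195
time: 6.25
eef_pos: [0.4545, 0.2509, 0.127]
tcp_rot: [-0.463, -0.534, -0.463, 0.535]
wrist_force: [0.1, -0.3, -0.9]
grip_width: 0.0195
t 6.25 pos [0.4545 0.2509 0.127 ] w 0.0195 tool x [-1.1e-03 -8.0e-04 -1.0e+00] yaw -8.23683886405481
slide [-0.      0.0002 -0.0011] turn about tool x 0.06316113594519379
tilt fix rotvec deg [-0.    0.06  0.06]
```

View pics/scene3.png

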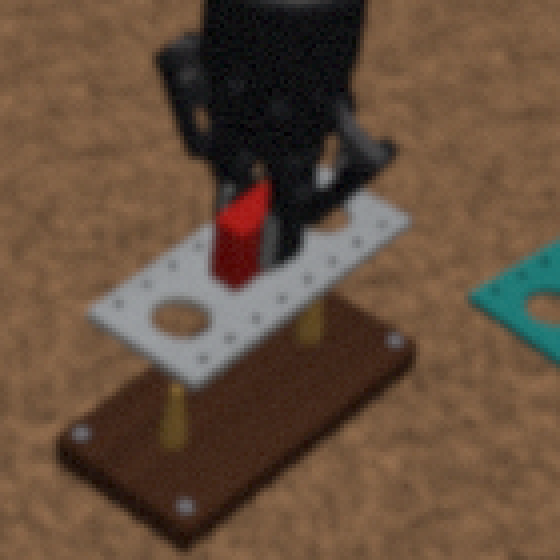

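View pics/top3.png

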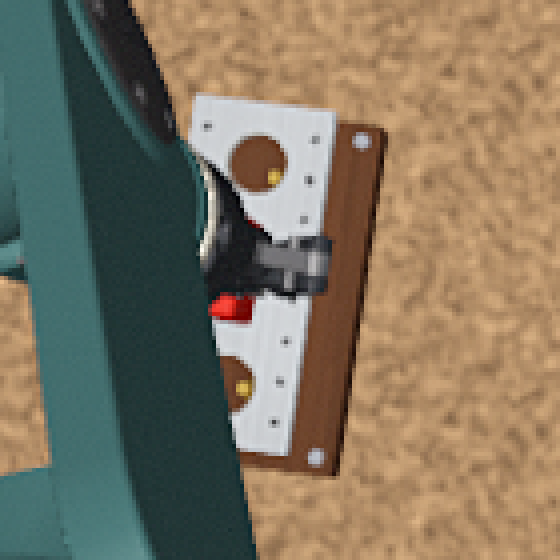

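```bash
python3 - <<'E'
from h import *
d=pickle.load(open("top3.pkl","rb"));s=pickle.load(open("scene3.pkl","rb"))
c=lambda u,v:((u+.5)/4-.5+150,(v+.5)/4-.5+140)
print('hole far',ray(d,*c(258,163),.105),'corners',ray(d,*c(194,95),.105),ray(d,*c(336,113),.105),ray(d,*c(290,456),.105))
print('tip now',ray(d,*c(274,176),.058),ray(d,*c(243,388),.058))
# expected
u=np.array([np.cos(np.radians(-8.3)),np.sin(np.radians(-8.3)),0]);v=np.array([-u[1],u[0],0])
m=np.array([.4545,.2509,.105])
E=[m+i*.085*u+j*.035*v for i,j in((1,1),(1,-1),(-1,-1),(-1,1))]+[m+.055*u,m-.055*u]
print('exp',np.round(E,4)); print('scene px',((proj(s,E)-[340,210])*4).round())
E
```

```text
hole far [0.50789845 0.24149229 0.105     ] corners [0.54220512 0.27319304 0.105     ] [0.53204899 0.20295523 0.105     ] [0.36379115 0.22581936 0.105     ]
tip now [0.50958886 0.24420434 0.058     ] [0.40035719 0.26020951 0.058     ]
exp [[0.5437 0.2733 0.105 ]
 [0.5336 0.204  0.105 ]
 [0.3653 0.2285 0.105 ]
 [0.3754 0.2978 0.105 ]
 [0.5089 0.243  0.105 ]
 [0.4001 0.2588 0.105 ]]
scene px [[188. 380.]
 [ 79. 307.]
 [298. 154.]
 [406. 216.]
 [174. 313.]
 [315. 211.]]
```

Hole centres sit about 2 mm short of the tips and the plate is level. I'll make a small correction and start the descent.

```bash
python3 -m handwheel '[{"slide":[0,0.001,-0.002],"rotation":[0,0,0]},{"slide":[0.01,0,0],"rotation":[0,0,0]},{"slide":[0.015,0,0],"rotation":[0,0,0]},{"slide":[0.015,0,0],"rotation":[0,0,0]},{"slide":[0.01,0,0],"rotation":[0,0,0]}]'
python3 -m handwheel '[{"slide":[0,0,0],"rotation":[0,0,0]}]'
python3 - <<'E'
from h import *
need([.4555,.2530,.0497],-8.3)
from station import r
I=[]
for n in("scene","top"):
    d=r.capture(n)
    f=d["frame"][:,:,::-1]
    c=f[240:340,350:450] if n=="scene" else f[160:260,175:275]
    I.append(cv2.resize(c,None,fx=4,fy=4,interpolation=3))
cv2.imwrite(f"pics/both4.png",np.hstack(I))
E
```

```text
time: 6.98
eef_pos: [0.4552, 0.2539, 0.0757]
tcp_rot: [-0.463, -0.534, -0.464, 0.535]
wrist_force: [-0.6, 0.5, -2.0]
grip_width: 0.0189
time: 7.1
eef_pos: [0.4552, 0.2539, 0.0761]
tcp_rot: [-0.463, -0.533, -0.464, 0.535]
wrist_force: [0.0, -0.5, -2.1]
grip_width: 0.0192
t 7.1 pos [0.4552 0.2539 0.0761] w 0.0192 tool x [-2.4e-03 -8.0e-04 -1.0e+00] yaw -8.12905050053654
slide [0.0264 0.0005 0.0008] turn about tool x 0.17094949946346105
tilt fix rotvec deg [-0.    0.06  0.13]
```

View pics/both4.png

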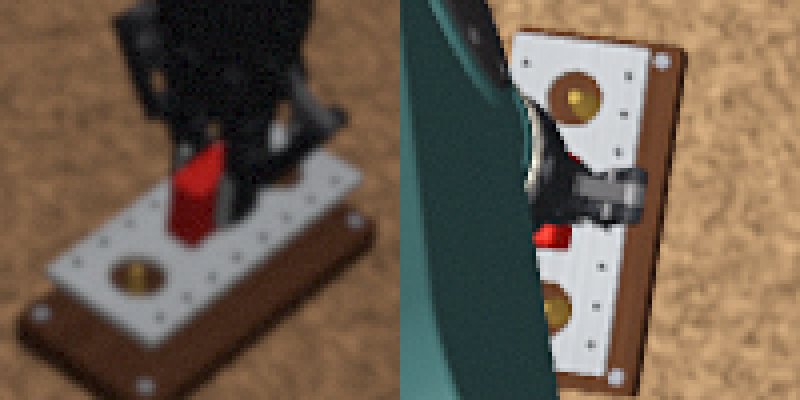

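Both pegs show through the holes, and the far one at (577,98) is centred. I'll lower it gently.

```bash
python3 -m handwheel '[{"slide":[0.008,0,0],"rotation":[0,0,0]},{"slide":[0.008,0,0],"rotation":[0,0,0]},{"slide":[0.005,0,0],"rotation":[0,0,0]},{"slide":[0.002,0,0],"rotation":[0,0,0]},{"slide":[0.001,0,0],"rotation":[0,0,0]}]'
python3 -m handwheel '[{"slide":[0.001,0,0],"rotation":[0,0,0]},{"slide":[0.001,0,0],"rotation":[0,0,0]},{"slide":[0,0,0],"rotation":[0,0,0]}]'
```

```text
time: 7.82
eef_pos: [0.4561, 0.2542, 0.0532]
tcp_rot: [-0.463, -0.534, -0.463, 0.534]
wrist_force: [-0.4, -0.0, -2.6]
grip_width: 0.0195
time: 8.2
eef_pos: [0.4561, 0.2542, 0.0514]
tcp_rot: [0.463, 0.534, 0.463, -0.534]
wrist_force: [-0.2, 0.8, -3.0]
grip_width: 0.0194
```

```bash
python3 -m handwheel '[{"slide":[0.001,0,0],"rotation":[0,0,0]},{"slide":[0.001,0,0],"rotation":[0,0,0]},{"slide":[0,0,0],"rotation":[0,0,0]}]'

```

```text
time: 8.57
eef_pos: [0.4562, 0.2542, 0.0498]
tcp_rot: [0.463, 0.534, 0.463, -0.534]
wrist_force: [-1.3, -0.8, 4.0]
grip_width: 0.019
```

Contact: the force went from -3 N to +4 N at TCP z 0.0498, against 0.0497 expected. I'll release it.

```bash
python3 -m handwheel '[{"slide":[0,0,0],"rotation":[0,0,0]},{"slide":[0,0,0],"rotation":[0,0,0]},{"slide":[0,0,0],"rotation":[0,0,0]},{"slide":[0,0,0],"rotation":[0,0,0]},{"slide":[0,0,0],"rotation":[0,0,0]}]' 0
python3 -m handwheel '[{"slide":[-0.01,0,0],"rotation":[0,0,0]},{"slide":[-0.03,0,0],"rotation":[0,0,0]},{"slide":[-0.04,0,0],"rotation":[0,0,0]},{"slide":[-0.04,0,0],"rotation":[0,0,0]},{"slide":[-0.04,0,0],"rotation":[0,0,0]}]'
python3 -m handwheel '[{"slide":[0,0,0.05],"rotation":[0,0,0]},{"slide":[0,0,0.05],"rotation":[0,0,0]},{"slide":[0,0,0.05],"rotation":[0,0,0]},{"slide":[0,0,0.05],"rotation":[0,0,0]},{"slide":[0,0,0],"rotation":[0,0,0]}]'
python3 - <<'E'
from h import *
from station import r
I=[]
for n in("scene","top"):
    d=r.capture(n)
    f=d["frame"][:,:,::-1]
    pickle.dump(d,open(f"{n}5.pkl","wb"))
    cv2.imwrite(f"pics/{n}5.png",f)
    c=f[260:350,350:450] if n=="scene" else f[160:260,175:275]
    I.append(cv2.resize(c,(400,400) if n=="top" else (400,360),interpolation=3)[:360])
cv2.imwrite(f"pics/both5.png",np.hstack(I))
E
```

```text
time: 9.2
eef_pos: [0.4561, 0.2542, 0.0493]
tcp_rot: [0.463, 0.534, 0.463, -0.534]
wrist_force: [0.3, 0.1, 0.1]
grip_width: 0.0855
time: 9.82
eef_pos: [0.4559, 0.2541, 0.2114]
tcp_rot: [0.463, 0.534, 0.463, -0.534]
wrist_force: [0.5, 0.2, 0.2]
grip_width: 0.0857
time: 10.45
eef_pos: [0.4272, 0.0537, 0.2099]
tcp_rot: [-0.462, -0.535, -0.462, 0.535]
wrist_force: [0.5, 0.6, -0.8]
grip_width: 0.0852
```

View pics/both5.png

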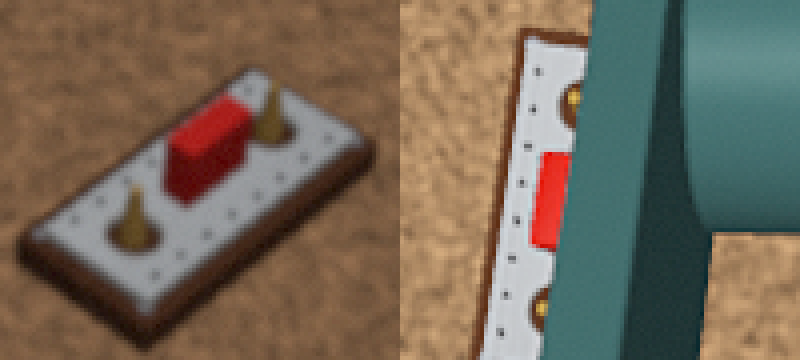

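View pics/top5.png

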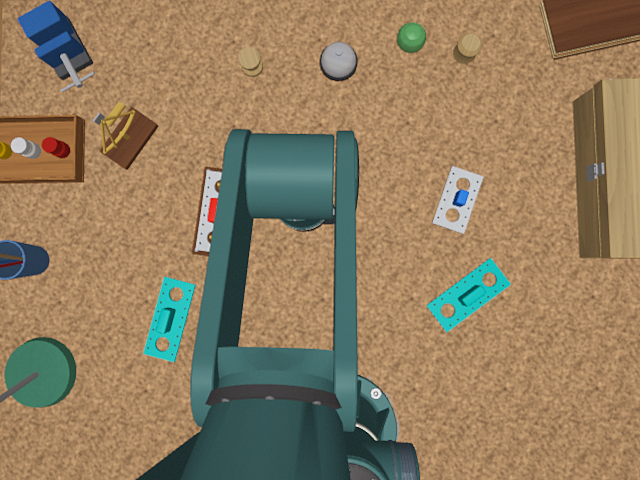

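The template lies flush on the stand with a peg through each hole (crop (135,230) and (272,125)). The short one is still at (459,199) and the gripper is clear.

```bash
python3 -c "
from station import r
print(r.close_job())"
```

```text
the job is handed in; nothing more can be done
None
```

The long red-grip template is on the twin-peg stand, and I handed the job in at about 10.5 s of the 34 s allowed. I pinched its grip, carried it level over the stand and corrected a 2 mm offset. Then I lowered it gently until I felt contact (+4 N with the TCP at z 0.0498 m, against 0.0497 expected), let go and moved clear.

The last pictures show it flush on the wood with a peg through each hole, and the short template at its starting pixels. In the last top view the arm hides the right part of the stand, so there I judged the fit from the scene camera. That camera showed a steady bias of about 1.5 px against the top one, which I took as calibration error. No other check failed or disagreed.

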